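Snap open the check-in tablet stand and set the tablet on it

TASK

Get the check-in point at the reception desk ready: swing the folded orange backrest of the tablet stand up and over (the black loop is there to lift it by) until it snaps open and stays, then take the tablet out of the wooden rack and stand it upright on the stand, centred behind the lip and leaning back on the backrest, screen facing out over the lip. Set it down gently, let go, and leave the clipboard and everything else on the counter where it is.

Things in the scene. Friction and masses are not known exactly. Their poses are not given: they have to be found in the camera images.
- stand: Aluminium stand, fixed. Origin on the counter; x horizontal from lip side (to the right, seen from the robot) to hinge side, y along the hinge, z up. In mm: base plate x -20 to 95, y +-70, top z 10; lip x 26 to 31, y +-70, top z 28; hinge line x 65, z 34; hinge posts x 64 to 80, y +-62, top z 42. The tablet's lower edge goes on the plate between lip and backrest.
- backrest (a joint): Orange backrest, 0 = folded flat over the lip (start), 1.92 rad = open, leaning 20 deg past vertical away from the lip. Over-centre spring: pushes to 0 below about 1.0 rad, snaps to 1.92 above. Lifting takes about 4 N at the loop, less as it rises. Panel 108 wide, 80 long from the hinge, 6 thick, hinge in its mid-plane; its folded underside becomes the front the tablet leans on.
- bail (a point): Middle of the black loop's cross bar at the backrest's free end: round, 8 mm thick, 90 long, parallel to the hinge. Folded: 115 before the hinge line (towards -x of the stand), 20 above it, 54 above the counter, 35 beyond the panel and 30 beyond the base, free all round; legs at its ends (y +-45) join it to the panel. Open: behind the panel's plane, about 135 above the counter.
- stand_hinge (a point): Middle of the backrest's hinge line, 34 mm above the counter; axes as stand. The backrest swings about this y axis.
- rack: Light wooden rack, fixed, 120 (x) by 150 (y) mm, floor 6 thick. Two slots along its y, centred at x -35 and +35, each 16 wide between 5 thick walls, 100 long, reaching 72 above the counter. Origin under its middle on the counter, z up, x to the left and away from the robot.
- tablet_center (a point): Centre of the loose check-in tablet: black case, light blue screen, about 0.42 kg, 12 mm thick (its x), 130 wide (y), 190 tall (z, up). Screen on its -x side. Starts upright in either rack slot (clipboard in the other), lower edge 6 above the counter, screen to the right of the robot; above 72 it is free to grasp across its thickness. Held by its upper edge it can be set on the stand without turning it round.
- tablet: The same tablet; origin at the centre of its lower edge, axes as tablet_center.
- clipboard: Bystander. Small brown wooden clipboard with a steel clip, 130 wide, 125 tall, 10 thick, standing in the other slot of the rack. Origin at the centre of its lower edge, z up.
- stapler: Bystander. Grey and black stapler, 120 x 32 x 37 high, loose on the counter between the rack and the stand. Origin under its middle, x along its length.
- mug: Bystander. White ceramic mug, radius 40, 90 high, loose on the counter. Origin under its middle.
- sanitiser: Bystander. Green sanitiser bottle, radius 30, 150 high, loose on the counter. Origin under its middle.
- phone: Bystander. Mobile phone lying flat, 150 x 73 x 9, loose. Origin under its middle.
- calculator: Bystander. White desk calculator lying flat, 130 x 90 x 16. Origin under its middle.
Things that resemble listed ones, but are neither listed nor needed, are in the scene too. Leave any blue look-alike of the stand alone. Leave any red look-alike of the tablet alone.

How it is judged:
By the outcome, as a careful person would: the job done as asked, in the order asked, and still so for the second after the job is handed in, with the robot touching nothing.
It also fails if it takes over 67 s, if anything falls off the work surface, if the arm or the gripper's body presses on something with over 40 N, if the wrist force passes 120 N, or if a joint passes its speed limit or range.

ROBOT

A 6-joint arm with a two-finger parallel gripper is mounted at the origin on the work surface. World frame = base frame: x ahead of the robot, y to its left, z up, the work surface at z = 0. Lengths are in mm, angles in rad, forces in N, time in s.
With the tool pointing down it reaches from about 350 to 800 mm from the base axis. Payload 7.3 kg.
Tool frame: the origin (TCP) lies at the very end of the fingers, on their centre line; the grasp point (between the pads) lies 19 mm behind it; z points along the fingers, y is the line along which they close (so a half turn about z gives the same grasp; the last joint's range is limited). The gripper opens to 85 mm and grips with 20 to 120 N. Pads are 22 mm wide; open, the fingers measure 114 mm over their backs; the gripper's body (76 mm by 85 mm) begins 54 mm behind the grasp point. The pads swing forward as they close: fully open they stand 13 mm farther back than shut.
Start: joints at [1.144, 0.342, 1.524, -0, 1.275, -0.146], TCP at [145.475, 504.462, 231.322] pointing down, gripper open.
Joint ranges: [-2.53, 2.53], [-0.77, 2.02], [0.04, 2.7], [-1, 4.14], [0.28, 2.66], [-3.11, 3.11]. Speed limits (rad/s): [2.57, 2.57, 3.14, 3.14, 3.14, 3.14].

INTERFACE

Orientations are given as [roll, pitch, yaw] about the fixed x, y, z axes, in that order (R = Rz(yaw) Ry(pitch) Rx(roll)).
In Python, from workcell import robot, hand, optics, spotter, get_clock, get_joint_positions, get_dq, get_joint_efforts, get_ee_pos, get_eef_rot, get_contact_force, get_ft_torque, get_width, get_gripper_force gives the robot as it stands. The module is installed in compiled form; this text tells all that it offers. Calls block until the motion is done:
- robot.movep(position, orientation): joint-space move of the TCP to a pose.
- robot.move_l(position, orientation=None, v=150): straight line of the TCP; orientation=None keeps the orientation; v is the mean speed in mm/s.
- robot.move_j(angles): joint-space move.
- hand.open_jaws() and hand.close_gripper(grasp_force=None): open the fingers fully, or close them until they stop; grasp_force is the grip in N (None keeps the last).
- robot.wait(seconds).
- robot.solve_ik(position, orientation): joint angles nearest the present ones, or None.
- optics.snapshot(name): name is "scene" or "top"; returns (picture, depth): 400x640x3 uint8, red, green, blue; 400x640 float32, mm along the optical axis (not along the pixel's ray), 0 where there is no reading.
- optics.camera_info(name): a dict with "fx", "fy", "cx", "cy" (pixels), "rvec" (rotation vector, rad) and "tvec" (3), from world to camera coordinates, as OpenCV has them. Camera axes: x right, y down, z forward; pixel columns grow to the right and rows downward; lengths in mm; the calibration is good to about 2 mm. A picture is of the moment at which its call begins. camera_info takes no time and is no camera call.
A pose or a line that the arm cannot do raises robot.Unreachable and nothing moves.
- robot.sign_off(): hands the job in; it is judged then, once.
Trained networks look in the newest picture that a camera, given by its name, has taken for a name from the list of things; names that differ only in an ending like _2 or _b are one class to them, and where a whole thing is asked for, a point or a joint stands for the part that bears it (a point fixed in the world has none). Each returns a list of dicts, best first, with "score" (0 to 1); they miss things now and then, are a little off and sometimes report something else, mostly with a low value. They report only what shows in the picture. A call takes as long as a camera call. They do not tell look-alikes from the thing itself.
- spotter.spot_in(camera, label): "extent" ([centre column, centre row, width, height] in pixels, round what is visible of it).
Readings, each from a call of its own:
- get_clock(): time.
- get_joint_positions(): joint angles.
- get_dq(): joint speeds.
- get_joint_efforts(): joint torques, N m.
- get_ee_pos(): TCP position.
- get_eef_rot(): TCP orientation.
- get_contact_force(): force on the tool from outside, world axes, zero at the start.
- get_ft_torque(): the same for the moment, N m.
- get_width(): opening from 0.0 (shut) to 1.0 (fully open).
- get_gripper_force(): force on a finger pad.
Only numpy, scipy, OpenCV 4.12 (cv2) and the standard library are available. Lean on these libraries where they do the work, as an engineer would, in place of code of your own. Each camera call takes 0.05 s, during which the arm holds its last target. There are 200 camera calls.

## Working session

There is one attempt and no reset: what is moved stays moved. The work goes in short steps, each a Python script; the robot and the scene stay as the last script left them, time stands still between calls to the robot, and variables do not carry over. Pictures are saved under pics/ and viewed, at most 10 in all, crops included, and the job is handed in when it is done.

```bash
mkdir -p pics; cat > h.py <<'E'
import numpy as np, cv2
from workcell import *
def cam(n):
    i=optics.camera_info(n); R=cv2.Rodrigues(np.array(i["rvec"],float))[0]; return i,R,np.array(i["tvec"],float).ravel()
def cloud(n,d):
    i,R,t=cam(n); v,u=np.mgrid[0:d.shape[0],0:d.shape[1]]
    P=np.stack([(u-i["cx"])/i["fx"]*d,(v-i["cy"])/i["fy"]*d,d],-1)
    W=(P-t)@R; W[d==0]=np.nan; return W
def save(f,p): cv2.imwrite("pics/"+f,p[:,:,::-1])
E
python3 - <<'E'
from h import *
for n in("scene","top"):
    p,d=optics.snapshot(n); save(n+"0.png",p); np.savez("/tmp/"+n,p=p,d=d,W=cloud(n,d))
    W=cloud(n,d)
    for l in("stand","backrest","bail","rack","tablet","clipboard","stapler","mug","sanitiser"):
        for o in spotter.spot_in(n,l)[:3]:
            e=o["extent"]; c,r=int(e[0]),int(e[1]); print(n,l,round(o["score"],2),np.round(e),np.round(W[min(r,399),min(c,639)]))
print(get_clock())
E
cat > /tmp/m.py <<'E'
E
python3 -c "
import cv2,numpy as np
a=cv2.imread('pics/scene0.png');b=cv2.imread('pics/top0.png')"
```

```text
scene stand 0.89 [194. 221.  72.  59.] [ 289. -251.   33.]
scene stand 0.77 [306. 256.  75.  63.] [ 583. -134.   37.]
scene stand 0.43 [359. 151.  26.  58.] [498. 189.  86.]
scene backrest 0.83 [300. 255.  67.  50.] [ 572. -140.   36.]
scene backrest 0.76 [189. 220.  58.  48.] [ 280. -255.   39.]
scene bail 0.68 [190. 219.  58.  47.] [ 278. -250.   36.]
scene bail 0.64 [300. 254.  61.  55.] [ 568. -136.   36.]
scene rack 0.77 [367. 163.  58.  55.] [549. 160. 104.]
scene rack 0.48 [360. 154.  24.  59.] [507. 182.  82.]
scene tablet 0.92 [383. 138.  35.  80.] [536. 244. 121.]
scene tablet 0.74 [312. 112.  43.  61.] [317. 197. 112.]
scene clipboard 0.87 [358. 152.  26.  61.] [500. 187.  81.]
scene stapler 0.65 [322. 194.  41.  32.] [494.  38.  33.]
scene mug 0.56 [443. 147.  42.  41.] [672. 356.  87.]
scene sanitiser 0.72 [309. 341.  23.  38.] [ 740. -301.  125.]
top stand 0.59 [361. 172.  70.  60.] [ 577. -126.   33.]
top stand 0.57 [411. 283.  75.  64.] [ 288. -243.   37.]
top backrest 0.67 [420. 285.  61.  55.] [nan nan nan]
top backrest 0.64 [366. 172.  58.  58.] [ 579. -136.   37.]
top bail 0.83 [420. 285.  60.  53.] [ 284. -267.   36.]
top bail 0.81 [369. 174.  55.  51.] [ 573. -146.   36.]
top bail 0.6 [161. 148.  50.  38.] [661. 408.   5.]
top rack 0.57 [232. 200.  56.  72.] [510. 189. 128.]
top tablet 0.97 [203. 191.  52.  57.] [528. 250. 149.]
top clipboard 0.71 [233. 205.  35.  50.] [498. 189. 128.]
top stapler 0.89 [294. 211.  13.  50.] [483.  51.  33.]
top stapler 0.51 [153. 216.  45.  58.] [479. 428.   6.]
top mug 0.61 [161. 150.  47.  38.] [656. 409.   3.]
top mug 0.54 [294. 209.  14.  49.] [485.  53.  39.]
top sanitiser 0.92 [424. 112.  40.  31.] [ 712. -276.   96.]
1.0
```

View pics/scene0.png

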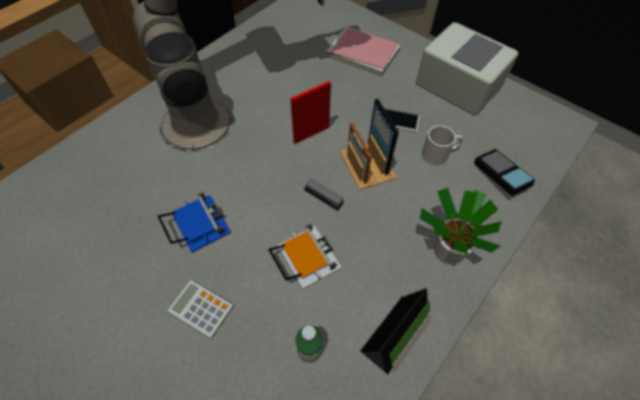

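View pics/top0.png

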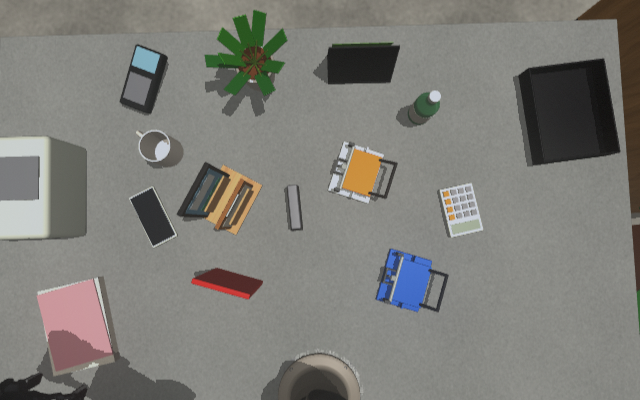

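Top view: the orange stand is at (361,172) and its blue look-alike at (411,283). The black tablet with the light blue screen is in the rack at (203,191), and the red look-alike stands free at (228,283). The orange stand and the black tablet fit the description. Next I'll measure both and confirm them in one enlarged crop.

```bash
python3 - <<'E'
from h import *
for n in("scene","top"):
    f=np.load(f"/tmp/{n}.npz"); p,W=f["p"].astype(int),f["W"]
    i,R,t=cam(n); print(n,"campos",np.round(-R.T@t))
    ok=~np.isnan(W[...,0]); hsv=cv2.cvtColor(f["p"],cv2.COLOR_RGB2HSV)
    m=ok&(hsv[...,0]<22)&(hsv[...,1]>180)&(hsv[...,2]>120)&(np.hypot(W[...,0]-577,W[...,1]+130)<90)
    q=W[m]; print("orange",m.sum(),"z",np.nanpercentile(q[:,2],[5,50,95]).round(1),cv2.minAreaRect(q[:,:2].astype(np.float32)))
    b=ok&(np.hypot(W[...,0]-580,W[...,1]+160)<130)&(W[...,2]>47)&(W[...,2]<70)
    q=W[b]; print("bail",b.sum(),cv2.minAreaRect(q[:,:2].astype(np.float32)), q.mean(0).round(1))
    tb=ok&(np.hypot(W[...,0]-540,W[...,1]-235)<110)&(W[...,2]>140)&(W[...,2]<215)
    q=W[tb]; print("tab",tb.sum(),"z",np.percentile(q[:,2],[50,90,99]).round(1),cv2.minAreaRect(q[:,:2].astype(np.float32)))
    q=q[q[:,2]>188]; print("tabtop",len(q),cv2.minAreaRect(q[:,:2].astype(np.float32)) if len(q)>4 else q)
a=np.load("/tmp/top.npz")["p"]; b=np.load("/tmp/scene.npz")["p"]
A=cv2.resize(a[130:245,170:410],(800,383),interpolation=cv2.INTER_CUBIC)
save("crop.png",A)
E
```

```text
scene campos [ 889. -450. 1010.]
orange 1058 z [34.1 37.1 40. ] ((576.2726440429688, -130.6132354736328), (72.86601257324219, 105.12710571289062), 70.14927673339844)
bail 165 ((554.8108520507812, -189.39578247070312), (32.83643341064453, 97.40234375), 74.26860809326172) [ 554.9 -196.5   55.6]
tab 593 z [178.  196.  198.1] ((529.1005249023438, 255.42893981933594), (14.949914932250977, 133.49612426757812), 61.461265563964844)
tabtop 209 ((529.7741088867188, 255.81912231445312), (13.032186508178711, 132.69122314453125), 60.80588150024414)
top campos [ 451.  -13. 1005.]
orange 24 z [34.5 36.8 38.4] ((578.799560546875, -120.76106262207031), (59.254173278808594, 106.29847717285156), 66.41313171386719)
bail 166 ((553.505615234375, -187.4610595703125), (28.89946746826172, 96.869140625), 69.16123962402344) [ 550.1 -192.6   55.1]
tab 791 z [186.3 196.6 198.5] ((528.4595947265625, 257.556884765625), (14.01176643371582, 129.5189666748047), 60.35453796386719)
tabtop 382 ((528.8313598632812, 258.3162841796875), (13.554000854492188, 129.33834838867188), 61.03616714477539)
```

View pics/crop.png

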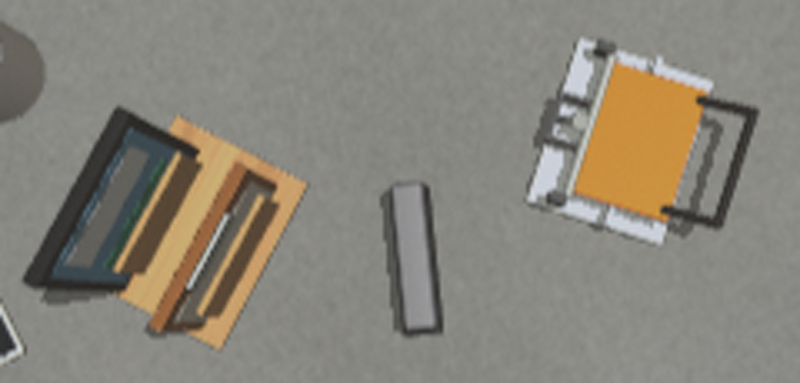

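The crop shows the black tablet with its screen towards the stand at crop (110,200), in the slot farther from the stand. The brown clipboard is at (200,260), the stapler at (415,255), and the orange stand at (640,140) with its loop at (735,165). Estimates agree: hinge ≈ (589,-92), stand yaw ≈ 70.5°, tablet at ≈ (529,257), tablet yaw ≈ 61°, top at 196 mm as specified. Now I'll flip the backrest.

```bash
cat >> h.py <<'E'
from scipy.spatial.transform import Rotation as Ro
HX,YAW=np.array([589.,-92,34]),np.radians(70.5)
def rpy(yaw,tilt=0,flip=1):
    "fingers down, tilted so that the tool's top leans by tilt towards xs; tool y along flip*xs"
    xs=np.array([np.cos(yaw),np.sin(yaw),0]); Z=np.array([0,0,1.])
    z=-(np.sin(tilt)*xs+np.cos(tilt)*Z); y=flip*(np.cos(tilt)*xs-np.sin(tilt)*Z)
    return list(Ro.from_matrix(np.stack([np.cross(y,z),y,z],1)).as_euler("xyz"))
def S(x,y,z,H=HX,yaw=YAW):
    "offset from hinge in stand axes -> world"
    return H+np.array([x*np.cos(yaw)-y*np.sin(yaw),x*np.sin(yaw)+y*np.cos(yaw),z])
E
python3 - <<'E'
from h import *
for fl in(1,-1):
  for nm,p,o in(("bail",S(-115,0,100),rpy(YAW,0,fl)),("bailend",S(58,0,101),rpy(YAW,0,fl)),("tab",[529,257,330],rpy(np.radians(61),0,fl)),("tilt",S(40,0,200),rpy(YAW,np.radians(20),fl)),("tilt2",S(40,0,120),rpy(YAW,np.radians(20),fl))):
    q=robot.solve_ik(list(p),o); print(fl,nm,None if q is None else np.round(q,2))
E
```

```text
1 bail [-0.48  0.54  1.49  0.    1.11 -1.71]
1 bailend [-0.19  0.58  1.41  0.    1.15 -1.42]
1 tab [ 0.32  0.41  1.15  0.    1.58 -0.74]
1 tilt [-0.05  0.57  1.2  -0.33  1.48 -1.23]
1 tilt2 [-0.05  0.63  1.31 -0.35  1.32 -1.17]
-1 bail [-0.48  0.54  1.49 -0.    1.11  1.43]
-1 bailend [-0.19  0.58  1.41 -0.    1.15  1.72]
-1 tab [ 0.32  0.41  1.15 -0.    1.58  2.4 ]
-1 tilt [-0.05  0.57  1.2  -0.33  1.48  1.91]
-1 tilt2 [-0.05  0.63  1.31 -0.35  1.32  1.97]
```

```bash
python3 - <<'E'
from h import *
o=rpy(YAW)
p=get_ee_pos(); robot.move_l([p[0]+60,p[1]-20,330],v=250)
robot.movep(list(S(-115,0,250)),o)
D=-16
robot.move_l(list(S(-115,0,20+60)),v=200)
robot.move_l(list(S(-115,0,20+D)),v=100)
hand.close_gripper(30); print(get_width(),get_gripper_force(),np.round(get_contact_force(),1),get_clock())
a0=np.arctan2(20,-115); r=np.hypot(20,115)
for th in np.linspace(0,1.85,12)[1:]:
    a=a0-th; robot.move_l(list(S(r*np.cos(a),0,r*np.sin(a)+D)),v=70)
    F=np.array(get_contact_force()); print(round(th,2),np.round(F,1),round(get_width(),3))
    if np.linalg.norm(F)>50: print("STOP");break
print(get_clock()); p,d=optics.snapshot("scene"); save("flip.png",cv2.resize(p[150:350,200:440],(720,600)))
E
```

```text
0.07520145166561852 30.039508938789368 [3.3 7.  1.5] 6.925
0.17 [ 5.5  4.  -5.3] 0.076
0.34 [ 4.7  3.7 -8.5] 0.079
0.5 [ 3.7  1.4 -8.2] 0.074
0.67 [ 1.3 -1.7 -2.4] 0.077
0.84 [-4.3 -5.   6.1] 0.076
1.01 [-4.3 -3.9  8.2] 0.075
1.18 [-3.1 -0.7  6.9] 0.077
1.35 [-1.3  0.7  7.7] 0.078
1.51 [1.5 2.9 6.6] 0.073
1.68 [2.5 3.4 3.7] 0.081
1.85 [5.4 1.8 3.3] 0.076
11.6917
```

View pics/flip.png

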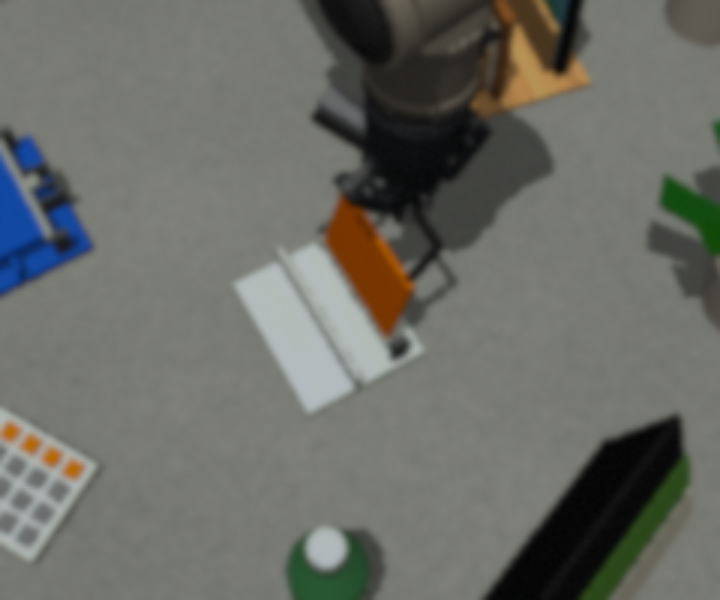

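The loop is held and the orange panel stands open at about crop (370,265). The white plate and lip at (310,330) are now clear. I'll release, retreat upward, measure the open stand and go above the tablet.

```bash
python3 - <<'E'
from h import *
hand.open_jaws(); p=get_ee_pos(); robot.move_l([p[0],p[1],330],v=200); print(np.round(get_contact_force(),1))
robot.movep([529.2,257,330],rpy(np.radians(61)))
for n in("scene","top"):
    p,d=optics.snapshot(n); W=cloud(n,d); np.savez("/tmp/b"+n,p=p,d=d,W=W)
    ok=~np.isnan(W[...,0]); hsv=cv2.cvtColor(p,cv2.COLOR_RGB2HSV)
    m=ok&(hsv[...,0]<22)&(hsv[...,1]>150)&(hsv[...,2]>60)&(np.hypot(W[...,0]-590,W[...,1]+92)<100)
    q=W[m]; print(n,"orange",len(q))
    if len(q)>50:
        c=np.median(q,0); q=q[np.linalg.norm(q-c,axis=1)<80]; c=q.mean(0); u,s,v=np.linalg.svd(q-c); nn=v[2]*np.sign(-v[2][1])
        print(" n",nn.round(3),"lean",np.degrees(np.arcsin(nn[2])).round(1),"yaw",np.degrees(np.arctan2(-nn[1],-nn[0])).round(1),"c",c.round(1),"rms",(s[2]/len(q)**.5).round(2))
    g=(hsv[...,1]<45)&(hsv[...,2]>150)&ok&(W[...,2]>5)&(W[...,2]<36)&(np.hypot(W[...,0]-575,W[...,1]+125)<110)
    q=W[g]; print(" white",len(q),cv2.minAreaRect(q[:,:2].astype(np.float32)) if len(q)>4 else "")
    A=np.stack([(q[:,:2]-HX[:2])@[np.cos(YAW),np.sin(YAW)],(q[:,:2]-HX[:2])@[-np.sin(YAW),np.cos(YAW)]],1)+[65,0]
    print(" stand x 1-99%",np.percentile(A,[1,99],axis=0).round(1).tolist(), "lip x", np.percentile(A[q[:,2]>23][:,0],[10,50,90]).round(1) if (q[:,2]>23).any() else "")
print(get_clock())
p=np.load("/tmp/btop.npz")["p"]; save("btop.png",cv2.resize(p[110:240,170:430],(800,400)))
E
```

```text
[-0.3 -0.4  0.4]
scene orange 724
 n [-0.315 -0.882  0.35 ] lean 20.5 yaw 70.3 c [596.1 -78.8  77.6] rms 1.08
 white 1495 ((579.5111083984375, -117.82295227050781), (110.86542510986328, 138.33265686035156), 70.38250732421875)
 stand x 1-99% [[-17.4, -67.2], [81.0, 66.7]] lip x [28.2 30.4 32.3]
top orange 475
 n [-0.311 -0.877  0.366] lean 21.5 yaw 70.5 c [594.1 -74.2  83.3] rms 1.2
 white 1551 ((575.4163208007812, -126.180908203125), (159.6299285888672, 150.4697265625), 80.9306869506836)
 stand x 1-99% [[-15.7, -66.8], [91.9, 69.4]] lip x [29.5 32.  63.6]
14.95
```

View pics/btop.png

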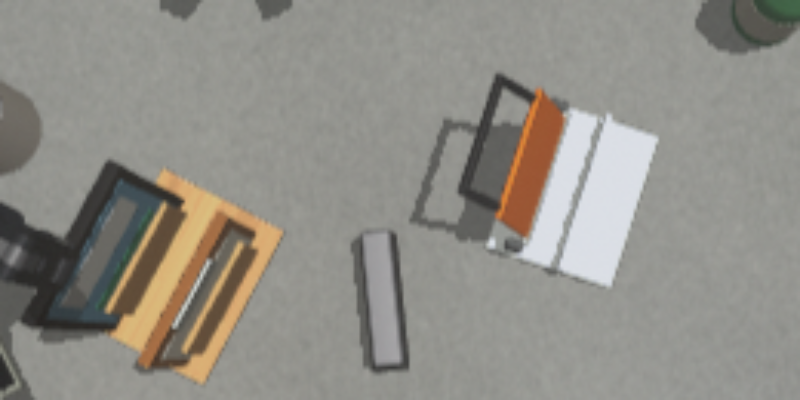

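The backrest stays open: lean about 20.5° at yaw 70.4°, and the lip measures 2 mm further towards +x. The rack, stapler and clipboard are unmoved. I'll shift the hinge estimate by 2 mm, then grasp the tablet and lift it.

```bash
sed -i 's/HX,YAW=np.array(\[589.,-92,34\])/HX,YAW=np.array([589.4,-90.1,34])/' h.py; python3 - <<'E'
from h import *
robot.move_l([529.2,257,200],v=200); robot.move_l([529.2,257,159],v=80)
print(np.round(get_contact_force(),1))
hand.close_gripper(80); print(get_width(),get_gripper_force(),np.round(get_contact_force(),1))
robot.move_l([529.2,257,190],v=60); print(np.round(get_contact_force(),1))
robot.move_l([529.2,257,315],v=120); print(np.round(get_contact_force(),1),get_width())
t=np.radians(20); mid=np.array([51-65-5.6,0,10-34+2.05]); tcp=mid+153*np.array([np.sin(t),0,np.cos(t)])
robot.move_l(list(S(tcp[0],0,tcp[2]+150)),rpy(YAW,t),v=120); print(np.round(get_contact_force(),1),get_width(),get_clock())
for n in("scene","top"):
    p,d=optics.snapshot(n); np.savez("/tmp/c"+n,p=p,d=d,W=cloud(n,d))
    save("c"+n+".png",cv2.resize(p[60:350,150:550],(800,580)))
E
```

```text
[0.7 0.4 0.8]
0.12818092763163152 78.23775172233582 [-0.4 -0.6  2.2]
[-0.5  0.6 -4.1]
[-0.2 -0.6 -5. ] 0.12812820749044387
[-0.5  0.5 -4.8] 0.12543676224675188 21.7833
```

View pics/cscene.png

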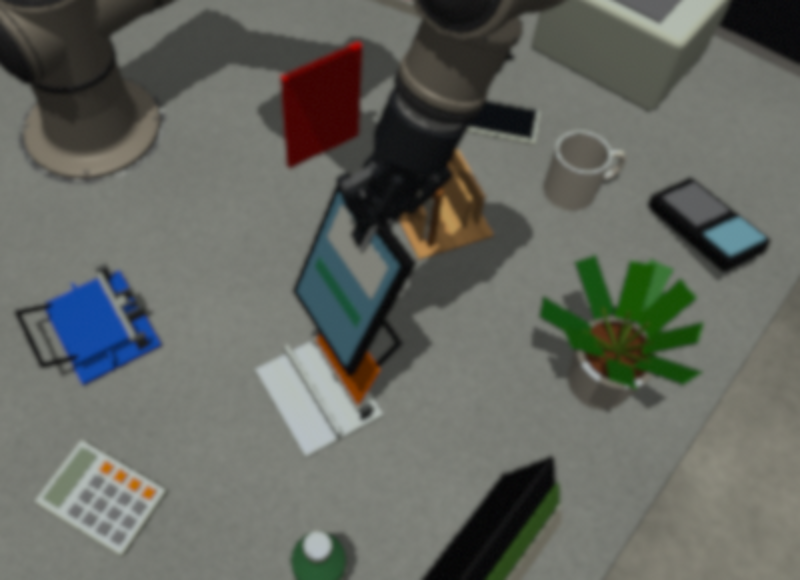

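The tablet is held tilted above the stand, screen facing the lip, at crop (355,280). I'll check its pose from depth before lowering it.

```bash
python3 - <<'E'
from h import *
t=np.radians(20); Rs=Ro.from_euler("z",YAW).as_matrix()
n=np.array([-np.cos(t),0,np.sin(t)]); u=np.array([np.sin(t),0,np.cos(t)])
B=np.array([51-65-5.6,0,10-34+2.05+150])   # expected bottom middle
for c in("scene","top"):
    W=np.load(f"/tmp/c{c}.npz")["W"]; A=(W.reshape(-1,3)-HX)@Rs-B
    A=A[~np.isnan(A[:,0])]; s,a=A@n,A@u
    k=(abs(s-6)<8)&(a>-15)&(a<135)&(abs(A[:,1])<80); q=A[k]
    if k.sum()<50: print(c,k.sum()); continue
    y,a=q[:,1],q@u
    print(c,k.sum(),"lat/along box",np.percentile(y,[1,99]).round(1),"bottom",np.percentile(a,[.5,1,2]).round(1),
      cv2.minAreaRect(np.stack([y,a],1).astype(np.float32)),"front dist",np.median(q@n).round(1))
    f=np.linalg.lstsq(np.c_[y,a,np.ones(len(y))],q@n,rcond=None)[0]; print("  tilt err deg",np.degrees(f[:2]).round(2))
E
```

```text
scene 2047 lat/along box [-64.8  62.6] bottom [1.8 2.9 4.5] ((-0.744476318359375, 66.67833709716797), (137.0177001953125, 131.31434631347656), 89.27043914794922) front dist 5.9
  tilt err deg [0.52 0.23]
top 1005 lat/along box [-61.9  65.8] bottom [2.4 3.4 5.1] ((1.3039474487304688, 67.62242889404297), (134.06007385253906, 129.43470764160156), 89.8156509399414) front dist 5.0
  tilt err deg [-0.26  0.2 ]
```

The tablet is centred within about 1 mm and tilted as planned. I'll lower it gently with force checks.

```bash
python3 - <<'E'
from h import *
t=np.radians(20); mid=np.array([51-65-5.6,0,10-34+2.05]); tcp=mid+153*np.array([np.sin(t),0,np.cos(t)])
P=lambda h: list(S(tcp[0],0,tcp[2]+h))
robot.move_l(P(30),v=90); robot.move_l(P(6),v=40); robot.wait(.3)
f0=np.array(get_contact_force()); print(f0.round(1))
for h in np.arange(5,-4.1,-.5):
    robot.move_l(P(h),v=10); F=np.array(get_contact_force())-f0
    if np.linalg.norm(F)>4: break
print("h",h,F.round(1),get_clock())
# lean back in small steps until the backrest is felt
b=np.array(get_contact_force()); p0=np.array(get_ee_pos())
d=np.array([np.cos(YAW),np.sin(YAW),0])
for k in range(1,9):
    robot.move_l(list(p0+d*.5*k),v=10); G=np.array(get_contact_force())-b
    if -G@d>4: break
print("back",k*.5,G.round(1))
W=None
for n in("scene",):
    p,d=optics.snapshot(n); save("down.png",cv2.resize(p[130:330,200:440],(720,600)))
print(get_clock())
E
```

```text
[-0.6  1.  -4.5]
h -0.5 [-0.4  0.7  6.1] 27.4167
back 1.5 [ 0.2 -4.8 -4. ]
28.2167
```

View pics/down.png

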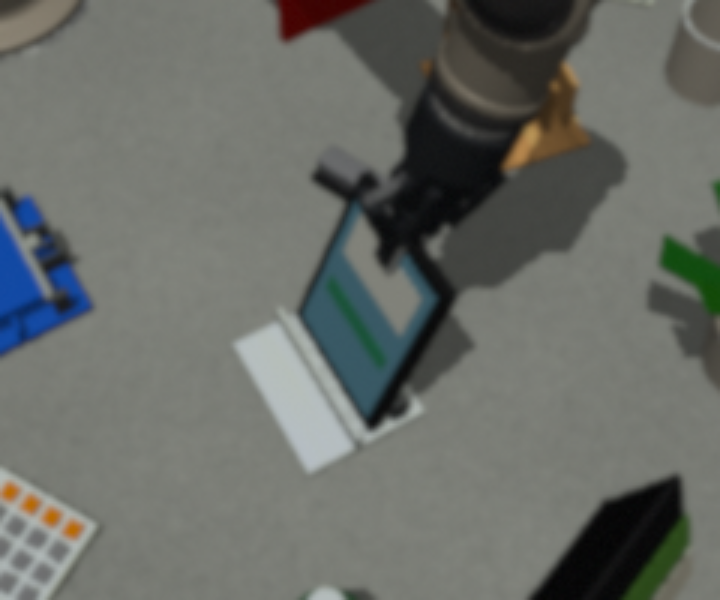

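The tablet's lower edge is behind the lip, at crop (370,425). Contact with both plate and backrest was felt. I'll release and retreat along the tool axis.

```bash
python3 - <<'E'
from h import *
hand.open_jaws(); print(np.round(get_contact_force(),1))
p=np.array(get_ee_pos()); t=np.radians(20); a=np.array([np.sin(t)*np.cos(YAW),np.sin(t)*np.sin(YAW),np.cos(t)])
robot.move_l(list(p+a*70),v=80); robot.move_l(list(p+a*70+[0,0,60]),v=150)
robot.movep([450,100,400],rpy(np.radians(61))); robot.wait(.5)
Rs=Ro.from_euler("z",YAW).as_matrix()
for n in("scene","top"):
    q,d=optics.snapshot(n); W=cloud(n,d); save("end"+n+".png",cv2.resize(q[60:350,150:550],(800,580)))
    hsv=cv2.cvtColor(q,cv2.COLOR_RGB2HSV)
    A=(W.reshape(-1,3)-HX)@Rs+[65,0,34]; A=A[~np.isnan(A[:,0])]
    k=(A[:,2]>40)&(A[:,2]<180)&(abs(A[:,1])<80)&(A[:,0]>20)&(A[:,0]<100)
    B=A[k]; f=np.linalg.lstsq(np.c_[B[:,1:],np.ones(len(B))],B[:,0],rcond=None)[0]; r=B[:,0]-np.c_[B[:,1:],np.ones(len(B))]@f
    B=B[abs(r)<4]; f=np.linalg.lstsq(np.c_[B[:,1:],np.ones(len(B))],B[:,0],rcond=None)[0]
    print(n,"y",np.percentile(B[:,1],[1,99]).round(1),"lean",np.degrees(np.arctan(f[1])).round(1),"yaw err",np.degrees(f[0]).round(1),"front x at z14",(f[1]*14+f[2]).round(1),"top z",A[(abs(A[:,1])<65)&(A[:,0]>60)&(A[:,0]<140)][:,2].max().round(1))
    for l in("clipboard","stapler"):
        o=spotter.spot_in(n,l)[:1]; print(l,[np.round(x["extent"]) for x in o])
print(get_clock())
E
```

```text
[ 0.4 -0.7  0.1]
scene y [-64.9  62.2] lean 21.2 yaw err -0.0 front x at z14 38.9 top z 194.0
clipboard [array([357., 154.,  27.,  59.])]
stapler [array([309., 262.,  62.,  51.])]
top y [-62.   65.2] lean 21.2 yaw err 0.3 front x at z14 39.9 top z 195.0
clipboard []
stapler [array([295., 210.,  13.,  47.])]
32.2417
```

View pics/endscene.png

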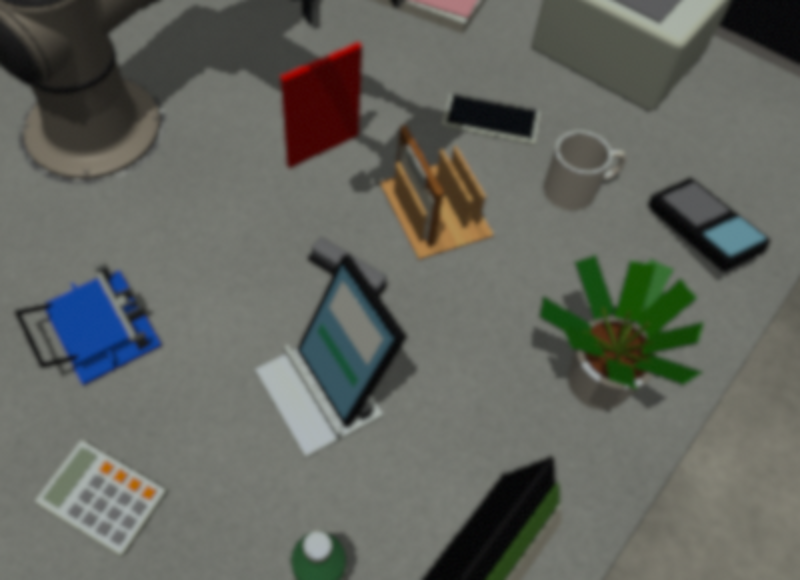

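The tablet stands at crop (350,340), centred within about 1 mm and leaning 21° on the backrest, with the clipboard and the other items unmoved. I'm handing the job in.

```bash
python3 -c "
from workcell import robot
print(robot.sign_off())"
```

```text
the job is handed in; nothing more can be done
None
```

The backrest snapped open and stayed, the tablet stands centred behind the lip and leans on the backrest with its screen out over the lip, nothing else appears to have moved, and the job was handed in at about 32 s.

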